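Set the planes out by size for sharpening

ROBOT

A 6-joint arm with a two-finger parallel gripper is mounted at the origin on the work surface. World frame = base frame: x ahead of the robot, y to its left, z up, the work surface at z = 0. Lengths are in m, angles in rad, forces in N, time in s.
With the tool pointing down it reaches from about 0.35 to 0.925 m from the base axis. Payload 6.4 kg.
Tool frame: the origin (TCP) lies at the very end of the fingers, on their centre line; the grasp point (between the pads) lies grip_point_offset behind it (grip_point_offset is the distance from the TCP to the grasp point, in m); z points along the fingers, y is the direction in which the jaws open and shut (so a half turn about z gives the same grasp; the last joint's range is limited). The gripper opens to 94 mm and grips with 3 to 60 N. Pads are 16 mm wide; open, the fingers measure 119 mm over their backs; the gripper's body (75 mm by 177 mm) begins 78 mm behind the grasp point.
Start: joints at [1.16, 0.245, 1.558, -0, 1.339, -0.174], TCP at [0.152, 0.632, 0.205] pointing down, gripper open.
Joint ranges: [-3.13, 3.13], [-1.02, 2.26], [0.13, 2.54], [-0.95, 4.09], [0.21, 2.88], [-2.74, 2.74]. Speed limits (rad/s): [2.57, 2.57, 3.14, 3.14, 3.14, 3.14].

INTERFACE

Orientations are given as [roll, pitch, yaw] about the fixed x, y, z axes, in that order (R = Rz(yaw) Ry(pitch) Rx(roll)).
In Python, from plant import * gives the robot as it stands.
- The arm moves only by the shell command python3 -m handwheel 'ROWS' [FORCE]. ROWS is text: rows parted by semicolons, each of 7 numbers parted by spaces: the shift along the tool's x, y, z normalised to -1 to 1, where 1 is 2 cm, then the turn, a rotation vector about the tool's x, y, z normalised to -1 to 1, where 1 is 0.15 rad, then the closure, from -1 (fully open) to 1 (shut). A call has 1 to 20 rows; each row shifts and turns the pose as measured when the row begins, along the tool's axes as they then stand; what a row does not reach is not made up. A row lasts 1/8 s, in which the tool goes at most 62.5 mm and 10.7 degrees, less where a joint would pass 70% of its speed; a pose out of reach is approached as far as the arm can. A call with a number of a shift or a turn outside -1 to 1 is refused whole. A call with a gripper value outside its range is refused whole. The fingers move at their own pace and stop on an object; FORCE is the grip in N (left out, the last holds). Time passes only in rows, so rows that do not move let the fingers close. It gives the time, the measured TCP pose, the force and the opening at its end, in the units of the state.
- observe(): the state, without advancing time (a new reading comes with each control period).
- get_image(name): name is "scene" or "top" or "wrist"; returns a dict with "color" (384x512x3 uint8, red, green, blue), "mtx" (3x3 intrinsics, pixels), "D" ([k1, k2, p1, p2, k3] as OpenCV has them; the pictures are not rectified), "xyz" and "attitude" of the camera in the world; the wrist camera has in their place "tool_from_camera" (4x4, takes a point from camera to tool coordinates, whose origin is the TCP and whose axes are the flange's). Camera axes: x right, y down, z forward; pixel columns grow to the right and rows downward; lengths in m; the calibration is good to about 2 mm. A picture is of the moment at which its call begins: read the wrist's pose just before it. There is no depth.
- sign_off(): hands the job in, once; it reports no verdict.
The state is a dict: "t": time; "q": joint angles; "joint_vel": joint speeds; "tau": joint torques, N m; "tool_pos": TCP position; "tcp_rot": TCP orientation; "ft_force": force on the tool from outside, world axes, zero at the start; "moment": the same for the moment, N m; "finger_gap": finger opening in m.
Only numpy, scipy, OpenCV 4.12 (cv2) and the standard library are available. Lean on these libraries where they do the work, as an engineer would, in place of code of your own. Each camera call takes 0.05 s, during which the arm holds its last target.

TASK

Set the four hand planes out for sharpening: line them up on the rest in order of size, one to each cork pad, the longest on the pad nearest the oilstone and so on down to the shortest on the farthest. Stand each on its sole in the middle of its pad, pointing straight along it, and set it down gently: do not drop it, the irons chip.

Things in the scene. Friction and masses are not known exactly. Their poses are not given: they have to be found in the camera images.
- plane_150: the largest block plane: grey cast-iron body, brass lever cap, round dark wooden knob on the toe; 150 mm long, 44 mm wide, 41 mm high at its highest. The origin is the centre of its sole (underside); x points along it to the toe, z up. The sides are flat, upright and parallel, 44 mm apart, up to 27 mm above the sole around the middle (about 45 mm of the length), where it is gripped. About 680 g. It starts flat on the bench, x within 0.45 rad of straight away from the robot.
- plane_108: the smaller block plane: grey cast-iron body, brass lever cap, round brass knob on the toe; 108 mm long, 34 mm wide, 36 mm high at its highest. The origin is the centre of its sole (underside); x points along it to the toe, z up. The sides are flat, upright and parallel, 34 mm apart, up to 24 mm above the sole around the middle (about 32 mm of the length), where it is gripped. About 360 g. It starts flat on the bench, x within 0.45 rad of straight away from the robot.
- plane_74: the larger finger plane: all-brass body, steep steel iron and dark wooden wedge; 74 mm long, 27 mm wide, 32 mm high at its highest. The origin is the centre of its sole (underside); x points along it to the toe, z up. The sides are flat, upright and parallel, 27 mm apart, up to 25 mm above the sole around the middle (about 22 mm of the length), where it is gripped. About 200 g. It starts flat on the bench, x within 0.45 rad of straight away from the robot.
- plane_50: the smaller finger plane: all-brass body, steep steel iron and dark wooden wedge; 50 mm long, 20 mm wide, 28 mm high at its highest. The origin is the centre of its sole (underside); x points along it to the toe, z up. The sides are flat, upright and parallel, 20 mm apart, up to 22 mm above the sole around the middle (about 13 mm of the length), where it is gripped. About 100 g. It starts flat on the bench, x within 0.45 rad of straight away from the robot.
- pad_1: cork pad on the rest, the leftmost, as the robot sees it (+y end): 162 mm long (its x, pointing away from the robot), 60 mm wide, standing 3 mm proud of the rest's board. The origin is the centre of its top face, 21 mm above the bench; z up. The four pads are alike, side by side at 88 mm.
- pad_2: cork pad on the rest, the second from the left: 162 mm long (its x, pointing away from the robot), 60 mm wide, standing 3 mm proud of the rest's board. The origin is the centre of its top face, 21 mm above the bench; z up. The four pads are alike, side by side at 88 mm.
- pad_3: cork pad on the rest, the third from the left: 162 mm long (its x, pointing away from the robot), 60 mm wide, standing 3 mm proud of the rest's board. The origin is the centre of its top face, 21 mm above the bench; z up. The four pads are alike, side by side at 88 mm.
- pad_4: cork pad on the rest, the rightmost (-y end): 162 mm long (its x, pointing away from the robot), 60 mm wide, standing 3 mm proud of the rest's board. The origin is the centre of its top face, 21 mm above the bench; z up. The four pads are alike, side by side at 88 mm.
- rest: plane rest: fixed flat maple board, 176 mm deep (x) and 354 mm long (y), its top 18 mm above the bench, carrying the four cork pads. The origin is under its centre at bench height; it is turned up to 0.15 rad.
- oilstone: oilstone in its dark wooden case, fixed: 236 x 84 mm, 40 mm high, a grey and buff stone 200 x 50 mm on top. It lies beyond the left or the right end of the rest (a leather strop paddle lies beyond the other end). The origin is the centre of its underside.
Mind the look-alikes: they are no part of the job. What is shaped like the plane_74 but blue is not meant.

How it is judged:
At the end, for the whole second after the job is handed in: Counted from the oilstone's end, the planes 150, 108, 74 and 50 mm long stand flat on the four pads: sole within 4 mm of the pad's top, tilt under 0.1 rad, middle within 12 mm of the pad's middle, along it within 0.17 rad (10 degrees, either way round); all at rest (((y of oilstone in the frame of rest above 0 m and horizontal distance between plane_150 and pad_1 below 0.012 m and z of plane_150 in the frame of pad_1 between -0.004 and 0.004 m and angle between the x axis of plane_150 and the x axis of pad_1, either way round below 0.17 rad and angle between each of plane_150, plane_108, plane_74, plane_50's own z axis and vertical below 0.1 rad and horizontal distance between plane_108 and pad_2 below 0.012 m and z of plane_108 in the frame of pad_2 between -0.004 and 0.004 m and angle between the x axis of plane_108 and the x axis of pad_2, either way round below 0.17 rad and horizontal distance between plane_74 and pad_3 below 0.012 m and z of plane_74 in the frame of pad_3 between -0.004 and 0.004 m and angle between the x axis of plane_74 and the x axis of pad_3, either way round below 0.17 rad and horizontal distance between plane_50 and pad_4 below 0.012 m and z of plane_50 in the frame of pad_4 between -0.004 and 0.004 m and angle between the x axis of plane_50 and the x axis of pad_4, either way round below 0.17 rad) or (y of oilstone in the frame of rest below 0 m and horizontal distance between plane_150 and pad_4 below 0.012 m and z of plane_150 in the frame of pad_4 between -0.004 and 0.004 m and angle between the x axis of plane_150 and the x axis of pad_4, either way round below 0.17 rad and angle between each of plane_150, plane_108, plane_74, plane_50's own z axis and vertical below 0.1 rad and horizontal distance between plane_108 and pad_3 below 0.012 m and z of plane_108 in the frame of pad_3 between -0.004 and 0.004 m and angle between the x axis of plane_108 and the x axis of pad_3, either way round below 0.17 rad and horizontal distance between plane_74 and pad_2 below 0.012 m and z of plane_74 in the frame of pad_2 between -0.004 and 0.004 m and angle between the x axis of plane_74 and the x axis of pad_2, either way round below 0.17 rad and horizontal distance between plane_50 and pad_1 below 0.012 m and z of plane_50 in the frame of pad_1 between -0.004 and 0.004 m and angle between the x axis of plane_50 and the x axis of pad_1, either way round below 0.17 rad)) and linear speed of each of plane_150, plane_108, plane_74, plane_50 below 0.01 m/s and angular speed of each of plane_150, plane_108, plane_74, plane_50 below 0.1 rad/s); the robot touches nothing.
It fails at once if the 150 mm plane is dropped or flung (faster than 0.5 m/s with no finger on it: a fall of some 13 mm) (linear speed of plane_150 above 0.5 m/s and contact force between plane_150 and the fingers below 0.01 N).
It fails at once if the 108 mm plane is dropped or flung (faster than 0.5 m/s with no finger on it: a fall of some 13 mm) (linear speed of plane_108 above 0.5 m/s and contact force between plane_108 and the fingers below 0.01 N).
It fails at once if the 74 mm plane is dropped or flung (faster than 0.5 m/s with no finger on it: a fall of some 13 mm) (linear speed of plane_74 above 0.5 m/s and contact force between plane_74 and the fingers below 0.01 N).
It fails at once if the 50 mm plane is dropped or flung (faster than 0.5 m/s with no finger on it: a fall of some 13 mm) (linear speed of plane_50 above 0.5 m/s and contact force between plane_50 and the fingers below 0.01 N).
It also fails if it takes over 96 s, if anything falls off the work surface, if the arm or the gripper's body presses on something with over 40 N, if the wrist force passes 120 N, or if a joint passes its speed limit or range.

## Working session

There is one attempt and no reset: what is moved stays moved. The work goes in short steps, Python scripts to look and compute and a shell command to move; the robot and the scene stay as the last step left them, time stands still between calls to the robot, and variables do not carry over. Pictures are saved under pics/ and viewed, and the job is handed in when it is done.

```bash
ls; mkdir -p pics; python3 - <<'E'
from plant import *
import cv2
print(observe())
for n in ["scene","top"]:
    im=get_image(n); cv2.imwrite(f"pics/{n}0.png",im["color"][:,:,::-1]); print(n,im["mtx"],im["D"],im["xyz"],im["attitude"])
im=get_image("wrist"); print(im["tool_from_camera"],im["mtx"],im["D"]); cv2.imwrite("pics/wrist0.png",im["color"][:,:,::-1])
import plant; print([k for k in dir(plant) if k[0]!='_'])
try: print(grip_point_offset)
except Exception as e: print(e)
E
```

```text
pics
{'t': 0.0, 'q': array([ 1.15989697e+00,  2.45781813e-01,  1.55895773e+00, -1.47884082e-05,
        1.33868606e+00, -1.74112419e-01]), 'joint_vel': array([-5.84132577e-05, -2.34742198e-04,  1.03952781e-03,  1.19863682e-03,
        1.94464167e-03,  1.97968204e-03]), 'tau': array([-8.00216312e-04, -4.15831518e+01, -3.14601552e+01,  6.84142741e-02,
        3.31747241e-02, -1.46700563e-04]), 'tool_pos': array([0.15225023, 0.63132633, 0.20439625]), 'tcp_rot': array([-3.13978493e+00, -3.03360705e-04,  2.90480886e+00]), 'ft_force': array([-0.30036791, -0.1424071 , -0.07108931]), 'moment': array([-0.02389855,  0.07434078, -0.06055044]), 'finger_gap': 0.09400501701087827}
scene [[413.48289961   0.         257.1349343 ]
 [  0.         413.48289961 187.93243152]
 [  0.           0.           1.        ]] [-0.10871247  0.          0.          0.          0.        ] [ 1.11961342 -0.58810847  0.69467432] [-2.2169958  -0.00449306  0.69941768]
top [[368.5704461    0.         253.98011009]
 [  0.         368.5704461  191.47311686]
 [  0.           0.           1.        ]] [0.00902439 0.         0.         0.         0.        ] [0.49734576 0.06882649 1.07771045] [-3.0531771   0.00566124 -1.57972241]
[[-3.40764794e-04 -9.64638314e-01 -2.63576947e-01  7.70273044e-02]
 [ 9.99999939e-01 -3.49456215e-04 -1.39083467e-05  9.73639630e-04]
 [-7.86920781e-05 -2.63576936e-01  9.64638374e-01 -1.79826435e-01]
 [ 0.00000000e+00  0.00000000e+00  0.00000000e+00  1.00000000e+00]] [[341.14227917   0.         254.59365106]
 [  0.         341.14227917 190.48991853]
 [  0.           0.           1.        ]] [-0.05611897  0.          0.          0.          0.        ]
['PlanningError', 'get_image', 'grip_point_offset', 'observe', 'sign_off']
0.0188
```

View pics/scene0.png

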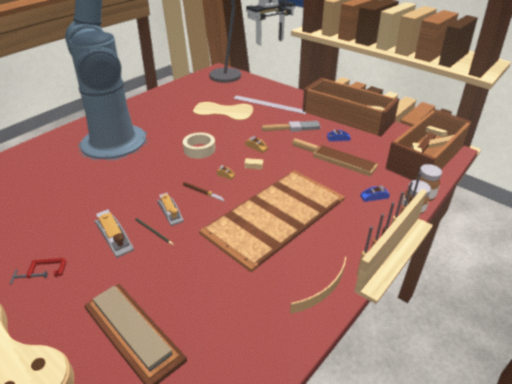

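View pics/top0.png

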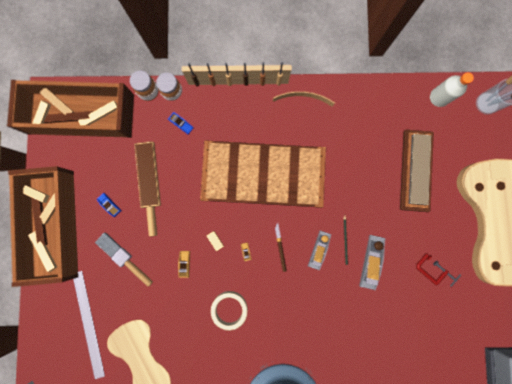

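View pics/wrist0.png

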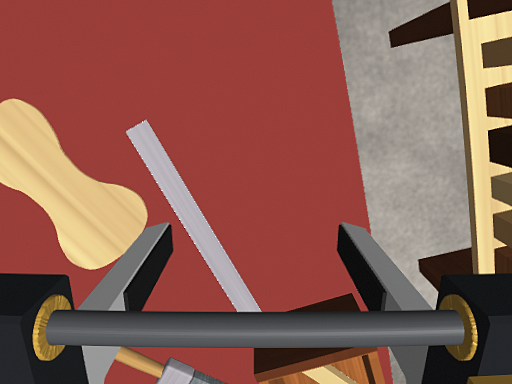

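The top view shows the oilstone at (417,170), right of the rest, so it is on the -y side. That gives 150→pad_4, 108→pad_3, 74→pad_2 and 50→pad_1. Candidates for the planes:
- **Grey planes:** (372,262), the longer one, and (320,250).
- **Brass finger planes:** (183,264), the larger one, and (246,252).
- **Blue look-alikes:** (108,204) and (180,124), which are excluded.

Next I'll enlarge these to confirm and measure them.

```bash
cat > h.py <<'E'
import numpy as np, cv2
from scipy.spatial.transform import Rotation as R
from plant import *
def campose(im,st=None):
    if "xyz" in im: return R.from_euler('xyz',im["attitude"]).as_matrix(), np.array(im["xyz"])
    Rt=R.from_euler('xyz',st["tcp_rot"]).as_matrix(); T=np.array(im["tool_from_camera"])
    return Rt@T[:3,:3], Rt@T[:3,3]+st["tool_pos"]
def px2w(im,uv,z,st=None):
    Rm,t=campose(im,st)
    p=cv2.undistortPoints(np.array(uv,float).reshape(-1,1,2),im["mtx"],np.array(im["D"])).reshape(-1,2)
    d=np.c_[p,np.ones(len(p))]@Rm.T
    return t+d*((z-t[2])/d[:,2])[:,None]
def w2px(im,P,st=None):
    Rm,t=campose(im,st)
    pc=(np.array(P,float).reshape(-1,3)-t)@Rm
    return cv2.projectPoints(pc.reshape(-1,1,3),np.zeros(3),np.zeros(3),im["mtx"],np.array(im["D"]))[0].reshape(-1,2)
def save(n,c): cv2.imwrite("pics/"+n+".png",np.ascontiguousarray(c[:,:,::-1]))
E
python3 - <<'E'
from h import *
im=get_image("top"); np.save("top.npy",im,allow_pickle=True)
c=im["color"]
a=cv2.resize(c[225:295,165:265],None,fx=4,fy=4,interpolation=cv2.INTER_CUBIC)
b=cv2.resize(c[225:295,300:400],None,fx=4,fy=4,interpolation=cv2.INTER_CUBIC)
save("planes",np.hstack([a,b]))
d=cv2.resize(c[130:220,190:340],None,fx=5,fy=5,interpolation=cv2.INTER_CUBIC); save("rest",d)
E
```

```text
(no output)
```

View pics/planes.png

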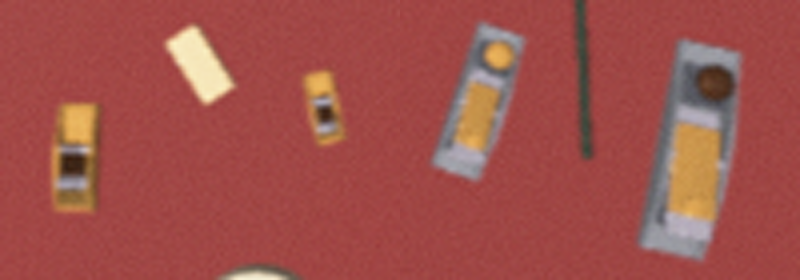

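View pics/rest.png

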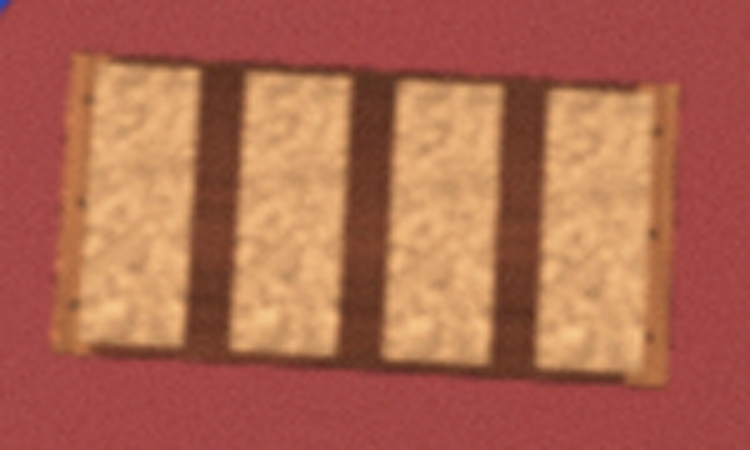

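The crop shows the brass planes at about (183,264) and (246,252). The grey plane with a brass knob is at (320,250) and the one with a dark knob is at (372,262). Now I'll measure them.

```bash
python3 - <<'E'
from h import *
im=np.load("top.npy",allow_pickle=True).item(); c=im["color"]
hsv=cv2.cvtColor(c,cv2.COLOR_RGB2HSV)
up=4
big=cv2.resize(c,None,fx=up,fy=up,interpolation=cv2.INTER_CUBIC)
lab=cv2.cvtColor(big,cv2.COLOR_RGB2LAB).astype(float)
bg=np.median(lab[225*up:300*up,265*up:275*up].reshape(-1,3),0)
print(bg)
d=np.abs(lab[:,:,1:]-bg[1:]).max(2); 
fg=((d>14)).astype(np.uint8)
fg=cv2.morphologyEx(fg,cv2.MORPH_OPEN,np.ones((5,5)))
n,l,s,ce=cv2.connectedComponentsWithStats(fg)
def rect(mask,z,name):
    cn=max(cv2.findContours(mask,cv2.RETR_EXTERNAL,cv2.CHAIN_APPROX_NONE)[0],key=cv2.contourArea).reshape(-1,2)
    w=px2w(im,(cn+.5)/up-.5,z)[:,:2]
    (x,y),(a,b),_=r=cv2.minAreaRect((w*1000).astype(np.float32))
    bp=cv2.boxPoints(r); e=[bp[1]-bp[0],bp[2]-bp[1]]; e=max(e,key=np.linalg.norm); yaw=np.arctan2(e[1],e[0]); yaw=(yaw+np.pi/2)%np.pi-np.pi/2
    print(name,np.round([x,y,max(a,b),min(a,b)],1),"yaw",round(yaw,3))
    return x,y,yaw
for nm,(u,v),z in [("74",(183,264),.012),("50",(246,252),.011),("108",(320,250),.012),("150",(372,262),.012)]:
    k=l[v*up-6:v*up+6,u*up-6:u*up+6].max(); 
    m=(l==k).astype(np.uint8); m=cv2.morphologyEx(m,cv2.MORPH_CLOSE,np.ones((9,9)))
    rect(m,z,nm); print(s[k]/up)
# pads
hb=cv2.cvtColor(big,cv2.COLOR_RGB2HSV)
pts=[]
for nm,(u,v) in {"pad1":(218,171),"pad2":(248,173),"pad3":(279,175),"pad4":(309,177)}.items():
    m=((hb[:,:,0]<25)&(hb[:,:,0]>8)&(hb[:,:,2]>150)).astype(np.uint8)
    m=cv2.morphologyEx(m,cv2.MORPH_CLOSE,np.ones((9,9)));m=cv2.morphologyEx(m,cv2.MORPH_OPEN,np.ones((25,25)))
    n2,l2,s2,_=cv2.connectedComponentsWithStats(m); k=l2[v*up,u*up]
    pts.append(rect((l2==k).astype(np.uint8),.021,nm))
p=np.array(pts)[:,:2]; dd=p[0]-p[3]; print(np.linalg.norm(dd)/3, np.arctan2(-dd[0],dd[1]), p.mean(0))
E
```

```text
[107. 166. 148.]
74 [386.6 277.2  74.8  33.2] yaw -0.027
[ 178.    251.     12.25   26.75 1154.  ]
50 [419.7  99.7  51.1  22. ] yaw 0.187
[241.   242.75  10.25  18.5  522.  ]
108 [ 422.2 -112.   109.8   40.7] yaw -0.353
[ 307.75  230.5    23.75   39.75 2097.25]
150 [ 387.2 -263.1  151.7   55.3] yaw -0.231
[ 359.25  234.75   26.25   55.5  3968.5 ]
pad1 [652.6 185.7 173.5  76.7] yaw -0.064
pad2 [647.3  91.5 163.8  63.6] yaw -0.061
pad3 [641.6   3.6 163.6  64.1] yaw -0.054
pad4 [635.  -90.  173.6  75.9] yaw -0.065
92.11012958887584 -0.06392836668466124 [644.13105774  47.70023727]
```

```bash
cat > go.py <<'E'
import sys
from h import *
x,y,z,yaw=map(float,sys.argv[1:5])  # mm, yaw = tool yaw
s=observe(); Rt=R.from_euler('xyz',s["tcp_rot"]); Tt=R.from_euler('xyz',[np.pi,0,yaw])
rv=(Rt.inv()*Tt).as_rotvec()
d=np.array([x,y,z])/1000-s["tool_pos"]
print("t",round(s["t"],2),"pos",np.round(s["tool_pos"]*1000,1),"rpy",np.round(s["tcp_rot"],3),"gap",round(s["finger_gap"]*1000,1))
print("turn units",np.round(rv/.15,2),"| shift units now",np.round(Rt.inv().apply(d)/.02,2),"| after turn",np.round(Tt.inv().apply(d)/.02,2))
E
python3 go.py 386.6 277.2 120 3.115
python3 -m handwheel '0 0 0 0 0 -.7 -1;0 0 0 0 0 -.7 -1;-.68 -.966 0 0 0 0 -1;-.68 -.966 0 0 0 0 -1;-.68 -.966 0 0 0 0 -1;-.68 -.966 0 0 0 0 -1;-.68 -.966 0 0 0 0 -1;-.68 -.966 0 0 0 0 -1;-.68 -.966 0 0 0 0 -1;-.68 -.966 0 0 0 0 -1' 
python3 go.py 386.6 277.2 120 3.115
```

```text
t 0.2 pos [152.3 631.5 204.8] rpy [-3.14  -0.     2.905] gap 93.5
turn units [-0.01 -0.   -1.4 ] | shift units now [-15.54 -14.47   4.25] | after turn [-12.18 -17.4    4.24]
t: 1.45
tool_pos: [0.2595, 0.4696, 0.2024]
tcp_rot: [-3.137, -0.002, 3.125]
ft_force: [0.9, -0.2, 0.6]
finger_gap: 0.094
t 1.45 pos [259.5 469.6 202.4] rpy [-3.137e+00 -2.000e-03  3.125e+00] gap 94.0
turn units [-0.03 -0.02  0.07] | shift units now [-6.52 -9.49  4.15] | after turn [-6.61 -9.45  4.12]
```

```bash
python3 -m handwheel '-.68 -.97 .4 0 0 0 -1;-.68 -.97 .4 0 0 0 -1;-.68 -.97 .4 0 0 0 -1;-.68 -.97 .4 0 0 0 -1;-.68 -.97 .4 0 0 0 -1;-.68 -.97 .4 0 0 0 -1;-.68 -.97 .4 0 0 0 -1;-.68 -.97 .4 0 0 0 -1;-.68 -.97 .4 0 0 0 -1;-.5 -.7 .4 0 0 0 -1;0 0 0 0 0 0 -1'
python3 go.py 386.6 277.2 120 3.115
python3 - <<'E'
from h import *
s=observe(); im=get_image("wrist")
c=im["color"].copy()
p=w2px(im,[[.3866,.2772,.02]],s); print(p)
save("w1",c)
E
```

```text
t: 2.82
tool_pos: [0.3919, 0.2705, 0.1198]
tcp_rot: [-3.137, -0.003, 3.123]
ft_force: [-0.1, 0.5, 0.5]
finger_gap: 0.094
t 2.83 pos [391.9 270.5 119.8] rpy [-3.137e+00 -3.000e-03  3.123e+00] gap 94.0
turn units [-0.03 -0.02  0.05] | shift units now [ 0.27  0.33 -0.01] | after turn [ 0.27  0.33 -0.01]
[[261.65628501 185.09270202]]
```

View pics/w1.png

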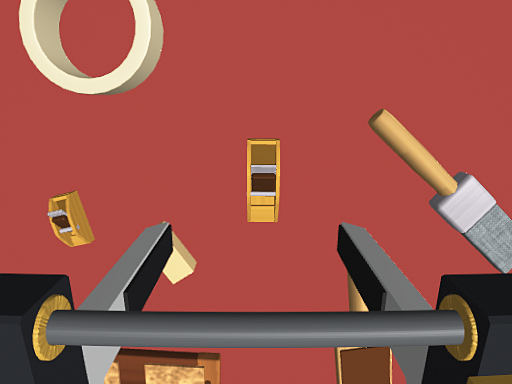

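The wrist view shows plane_74 centred at about (263,180), with ends at rows 139 and 221. The smaller one is at (72,220).

```bash
cat > wm.py <<'E'
import sys
from h import *
# args: name u v [png]; measure component at seed pixel in wrist image, low/high plane footprints
s=observe(); im=get_image("wrist"); c=im["color"]
u,v=int(sys.argv[1]),int(sys.argv[2])
up=2; big=cv2.resize(c,None,fx=up,fy=up,interpolation=cv2.INTER_CUBIC)
lab=cv2.cvtColor(big,cv2.COLOR_RGB2LAB).astype(float)
hs=cv2.cvtColor(big,cv2.COLOR_RGB2HSV)
red=((hs[:,:,0]<6)|(hs[:,:,0]>172))&(hs[:,:,1]>120)
fg=(~red).astype(np.uint8); fg=cv2.morphologyEx(fg,cv2.MORPH_OPEN,np.ones((3,3)))
n,l,st,_=cv2.connectedComponentsWithStats(fg,connectivity=4)
k=l[v*up,u*up]; print("k",k,st[k]/up)
m=cv2.morphologyEx((l==k).astype(np.uint8),cv2.MORPH_CLOSE,np.ones((7,7)))
cn=max(cv2.findContours(m,cv2.RETR_EXTERNAL,cv2.CHAIN_APPROX_NONE)[0],key=cv2.contourArea).reshape(-1,2)
for z in (0,.012,.022):
    w=px2w(im,(cn+.5)/up-.5,z,s)[:,:2]*1000
    r=cv2.minAreaRect(w.astype(np.float32)); bp=cv2.boxPoints(r); e=max([bp[1]-bp[0],bp[2]-bp[1]],key=np.linalg.norm)
    yaw=(np.arctan2(e[1],e[0])+np.pi/2)%np.pi-np.pi/2
    ax=np.array([np.cos(yaw),np.sin(yaw)]); pr=w@ax
    print("z",z,"c",np.round(r[0],1),"size",np.round(sorted(r[1]),1),"yaw",round(yaw,3),"near/far end",np.round(w[pr.argmin()],1),np.round(w[pr.argmax()],1), np.round([pr.min(),pr.max()],1))
c=cv2.resize(c,None,fx=1,fy=1); 
E
python3 wm.py 263 182
```

```text
k 3 [ 246.   138.    33.5   84.  5537. ]
z 0 c [387.9 278.8] size [30.2 77.9] yaw -0.025 near/far end [349.3 292.3] [426.5 263.2] [341.8 419.7]
z 0.012 c [385.  278.6] size [29.  74.8] yaw -0.025 near/far end [347.9 291.6] [422.  263.6] [340.5 415.3]
z 0.022 c [382.6 278.5] size [28.  72.2] yaw -0.025 near/far end [346.8 291. ] [418.3 264. ] [339.4 411.6]
```

```bash
python3 -m handwheel '.27 .4 0 -.03 -.02 .05 -1;0 0 1 0 0 0 -1;0 0 1 0 0 0 -1;0 0 1 0 0 0 -1;0 0 1 0 0 0 -.5;0 0 1 0 0 0 -.3' 40
python3 go.py 386.5 278.3 3 3.1166
```

```text
t: 3.68
tool_pos: [0.3861, 0.2875, 0.0222]
tcp_rot: [3.135, 0.01, 3.122]
ft_force: [-0.3, 0.1, -0.4]
finger_gap: 0.0777
t 3.67 pos [386.1 287.5  22.2] rpy [3.135 0.01  3.122] gap 77.7
turn units [0.05 0.07 0.04] | shift units now [-0.02 -0.46  0.96] | after turn [-0.03 -0.46  0.96]
```

```bash
python3 -m handwheel '0 -.46 0 .05 .07 .04 -.3;0 0 0 0 0 0 -.3'
python3 go.py 386.5 278.3 3 3.1166
```

```text
t: 3.92
tool_pos: [0.3844, 0.2788, 0.0219]
tcp_rot: [-3.14, -0.003, 3.118]
ft_force: [0.4, 0.2, -0.1]
finger_gap: 0.0617
t 3.92 pos [384.4 278.8  21.9] rpy [-3.140e+00 -3.000e-03  3.118e+00] gap 61.7
turn units [-0.01 -0.02  0.01] | shift units now [-0.11 -0.02  0.95] | after turn [-0.1  -0.02  0.95]
```

```bash
python3 -m handwheel '-.1 0 .5 0 0 0 -.2;0 0 .4 0 0 0 -.2;0 0 0 0 0 0 -.2'
python3 go.py 386.5 278.3 3 3.1166
```

```text
t: 4.3
tool_pos: [0.3877, 0.2795, 0.0045]
tcp_rot: [-3.141, -0.0, 3.118]
ft_force: [0.4, -0.4, 1.1]
finger_gap: 0.0566
t 4.3 pos [387.7 279.5   4.5] rpy [-3.141 -0.     3.118] gap 56.6
turn units [-0.   -0.    0.01] | shift units now [ 0.06 -0.06  0.07] | after turn [ 0.06 -0.06  0.07]
```

```bash
python3 -m handwheel '.05 -.06 .05 0 0 0 .2;0 0 0 0 0 0 .45;0 0 0 0 0 0 .7;0 0 0 0 0 0 .8;0 0 0 0 0 0 .8;0 0 0 0 0 0 .8' 40
python3 go.py 386.5 278.3 3 3.1166
```

```text
t: 5.05
tool_pos: [0.3868, 0.2782, 0.0037]
tcp_rot: [-3.142, 0.001, 3.118]
ft_force: [-0.2, 0.2, -1.1]
finger_gap: 0.0267
t 5.05 pos [386.8 278.2   3.7] rpy [-3.142e+00  1.000e-03  3.118e+00] gap 26.7
turn units [-0.    0.    0.01] | shift units now [0.02 0.   0.03] | after turn [0.02 0.   0.03]
```

```bash
python3 -m handwheel '0 0 -.5 0 0 0 1;0 0 -.8 0 0 0 1;0 0 -.8 0 0 0 1;0 0 -.8 0 0 0 1;0 0 0 0 0 0 1'
python3 go.py 647 91.6 60 3.0786
```

```text
t: 5.68
tool_pos: [0.3873, 0.2787, 0.0669]
tcp_rot: [3.14, 0.003, 3.118]
ft_force: [0.8, 0.0, -2.3]
finger_gap: 0.0267
t 5.67 pos [387.3 278.7  66.9] rpy [3.140e+00 3.000e-03 3.118e+00] gap 26.7
turn units [0.01 0.02 0.26] | shift units now [-13.2   -9.04   0.37] | after turn [-13.55  -8.52   0.35]
```

```bash
python3 -m handwheel '-.5 -.3 0 0 0 .26 1;-.9 -.58 0 0 0 0 1;-.9 -.58 0 0 0 0 1;-.9 -.58 0 0 0 0 1;-.9 -.58 0 0 0 0 1;-.9 -.58 0 0 0 0 1;-.9 -.58 0 0 0 0 1;-.9 -.58 0 0 0 0 1;-.9 -.58 0 0 0 0 1;-.9 -.58 0 0 0 0 1;-.9 -.58 0 0 0 0 1;-.9 -.58 0 0 0 0 1;-.9 -.58 0 0 0 0 1;-.9 -.58 0 0 0 0 1;-.9 -.58 0 0 0 0 1;-.3 -.1 0 0 0 0 1;0 0 0 0 0 0 1'
python3 go.py 647 91.6 60 3.0786
```

```text
t: 7.8
tool_pos: [0.6597, 0.0762, 0.0639]
tcp_rot: [3.141, -0.001, 3.073]
ft_force: [0.4, 0.5, -1.3]
finger_gap: 0.0265
t 7.8 pos [659.7  76.2  63.9] rpy [ 3.141e+00 -1.000e-03  3.073e+00] gap 26.5
turn units [ 0.   -0.01 -0.04] | shift units now [0.69 0.72 0.19] | after turn [0.68 0.73 0.19]
```

```bash
python3 -m handwheel '.6 .65 0 0 0 -.04 1;0 0 0 0 0 0 1'
python3 go.py 647 91.6 60 3.0786
python3 - <<'E'
from h import *
s=observe(); im=get_image("wrist"); np.save("wp.npy",[im,s],allow_pickle=True); save("w2",im["color"])
E
```

```text
t: 8.05
tool_pos: [0.6466, 0.092, 0.0634]
tcp_rot: [3.141, -0.003, 3.08]
ft_force: [0.1, 1.0, -1.9]
finger_gap: 0.0268
t 8.05 pos [646.6  92.   63.4] rpy [ 3.141e+00 -3.000e-03  3.080e+00] gap 26.8
turn units [ 0.   -0.02  0.01] | shift units now [-0.02 -0.02  0.17] | after turn [-0.02 -0.02  0.17]
```

View pics/w2.png

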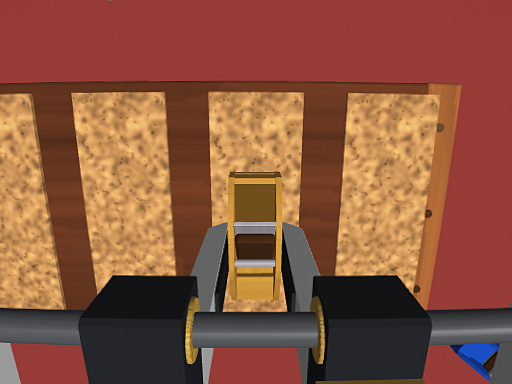

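Near edges of the pads lie at row ~93: pad 3 spans columns 72–165, pad 2 209–304, and pad 1 348–440. I'll check the pad poses from these.

```bash
python3 - <<'E'
from h import *
im,s=np.load("wp.npy",allow_pickle=True)
e=px2w(im,[[72,93],[165,93],[209,92.5],[304,93],[348,93.5],[440,95.5]],.021,s)*1000
print(np.round(e,1))
m=(e[::2]+e[1::2])/2; d=m[2]-m[0]; yaw=np.arctan2(-d[0],d[1]); print(yaw,np.linalg.norm(d))
print(m[:,:2]+81*np.array([np.cos(yaw),np.sin(yaw)]))
E
```

```text
[[558.7 -18.5  21. ]
 [563.2  41.5  21. ]
 [564.8  69.3  21. ]
 [568.8 129.1  21. ]
 [570.7 156.9  21. ]
 [574.8 216.6  21. ]]
-0.06699701409326211 175.70913464477619
[[641.78602439   6.0425815 ]
 [647.62947221  93.76047497]
 [653.54920711 181.35751962]]
```

```bash
python3 -m handwheel '0 0 .6 0 0 0 1;0 0 .6 0 0 0 1;0 0 .4 0 0 0 1;0 0 0 0 0 0 1'
python3 go.py 647.3 92.7 24.7 3.0766
```

```text
t: 8.6
tool_pos: [0.6461, 0.0918, 0.0285]
tcp_rot: [3.141, -0.004, 3.08]
ft_force: [0.4, -0.0, -1.7]
finger_gap: 0.0266
t 8.6 pos [646.1  91.8  28.5] rpy [ 3.141 -0.004  3.08 ] gap 26.6
turn units [ 0.   -0.02  0.02] | shift units now [-0.06  0.05  0.19] | after turn [-0.06  0.05  0.19]
```

```bash
python3 -m handwheel '-.06 .05 .07 0 -.02 .02 1;0 0 .07 0 0 0 1;0 0 .05 0 0 0 1;0 0 0 0 0 0 1'
python3 go.py 647.3 92.7 24.7 3.0766
```

```text
t: 9.1
tool_pos: [0.6483, 0.0926, 0.0253]
tcp_rot: [3.141, 0.001, 3.077]
ft_force: [0.5, 0.0, -1.7]
finger_gap: 0.0267
t 9.1 pos [648.3  92.6  25.3] rpy [3.141e+00 1.000e-03 3.077e+00] gap 26.7
turn units [0.   0.01 0.  ] | shift units now [0.05 0.   0.03] | after turn [0.05 0.   0.03]
```

```bash
python3 -m handwheel '0 0 .05 0 0 0 1;0 0 .05 0 0 0 1;0 0 0 0 0 0 1'
python3 go.py 647.3 92.7 24.7 3.0766
```

```text
t: 9.48
tool_pos: [0.6487, 0.0926, 0.0248]
tcp_rot: [3.141, 0.002, 3.077]
ft_force: [0.2, -0.4, -1.8]
finger_gap: 0.0267
t 9.47 pos [648.7  92.6  24.8] rpy [3.141e+00 2.000e-03 3.077e+00] gap 26.7
turn units [0.   0.01 0.  ] | shift units now [0.07 0.   0.01] | after turn [0.07 0.   0.01]
```

```bash
python3 -m handwheel '0 0 .08 0 0 0 1;0 0 .08 0 0 0 1;0 0 0 0 0 0 1'
python3 go.py 647.3 92.7 24.7 3.0766
```

```text
t: 9.85
tool_pos: [0.6492, 0.0926, 0.0249]
tcp_rot: [-3.141, 0.001, 3.077]
ft_force: [1.4, 0.5, -2.1]
finger_gap: 0.027
t 9.85 pos [649.2  92.6  24.9] rpy [-3.141e+00  1.000e-03  3.077e+00] gap 27.0
turn units [-0.    0.01  0.  ] | shift units now [ 0.09 -0.    0.01] | after turn [ 0.09 -0.    0.01]
```

```bash
python3 -m handwheel '0.05 0 .15 0 0 0 1;0 0 .15 0 0 0 1'
python3 go.py 647.3 92.7 24.7 3.0766
```

```text
t: 10.1
tool_pos: [0.6494, 0.0926, 0.0247]
tcp_rot: [-3.141, 0.0, 3.078]
ft_force: [-13.5, -1.2, 21.8]
finger_gap: 0.0267
t 10.1 pos [649.4  92.6  24.7] rpy [-3.141  0.     3.078] gap 26.7
turn units [-0.01  0.    0.01] | shift units now [ 0.1 -0.  -0. ] | after turn [ 0.1 -0.  -0. ]
```

In contact with the pad, so I'll release and rise.

```bash
python3 -m handwheel '0 0 0 0 0 0 1;0 0 0 0 0 0 .4;0 0 0 0 0 0 .2;0 0 0 0 0 0 .1;0 0 0 0 0 0 0;0 0 0 0 0 0 -.1;0 0 -.2 0 0 0 -.1;0 0 -.8 0 0 0 -.1;0 0 -.8 0 0 0 -.1;0 0 -.8 0 0 0 -.1;0 0 -.8 0 0 0 -.1;0 0 0 0 0 0 -.1'
python3 go.py 419.7 99.7 110 3.33
python3 - <<'E'
from h import *
s=observe(); im=get_image("wrist"); save("w3",im["color"])
E
```

```text
t: 11.6
tool_pos: [0.6511, 0.0926, 0.0992]
tcp_rot: [-3.141, 0.006, 3.078]
ft_force: [0.2, 0.3, -0.1]
finger_gap: 0.0518
t 11.6 pos [651.1  92.6  99.2] rpy [-3.141  0.006  3.078] gap 51.8
turn units [-0.01  0.04 -1.68] | shift units now [11.57 -0.39 -0.61] | after turn [11.3   2.52 -0.54]
```

View pics/w3.png

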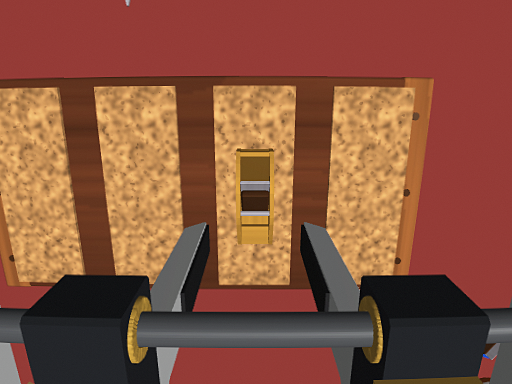

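Plane_74 stands centred on pad 2: plane columns 236–272 against pad 213–297. Next is plane_50.

```bash
python3 -m handwheel '.3 0 0 0 0 -.84 -.1;.3 0 0 0 0 -.84 -.1;.95 .2 0 0 0 0 -.1;.95 .2 0 0 0 0 -.1;.95 .2 0 0 0 0 -.1;.95 .2 0 0 0 0 -.1;.95 .2 0 0 0 0 -.1;.95 .2 0 0 0 0 -.1;.95 .2 0 0 0 0 -.1;.95 .2 0 0 0 0 -.1;.95 .2 0 0 0 0 -.1;.95 .2 0 0 0 0 -.1;.3 .1 0 0 0 0 -.1;0 0 0 0 0 0 -.1;0 0 0 0 0 0 -.1'
python3 go.py 419.7 99.7 110 3.33
python3 - <<'E'
from h import *
s=observe(); im=get_image("wrist"); save("w4",im["color"]); print(w2px(im,[[.4197,.0997,.02]],s))
E
```

```text
t: 13.52
tool_pos: [0.4234, 0.0956, 0.088]
tcp_rot: [3.138, -0.016, -2.946]
ft_force: [-0.8, -0.0, 0.1]
finger_gap: 0.0513
t 13.53 pos [423.4  95.6  88. ] rpy [ 3.138 -0.016 -2.946] gap 51.3
turn units [ 0.02 -0.11  0.05] | shift units now [ 0.16  0.24 -1.1 ] | after turn [ 0.14  0.24 -1.1 ]
[[259.18198904 199.56708195]]
```

View pics/w4.png

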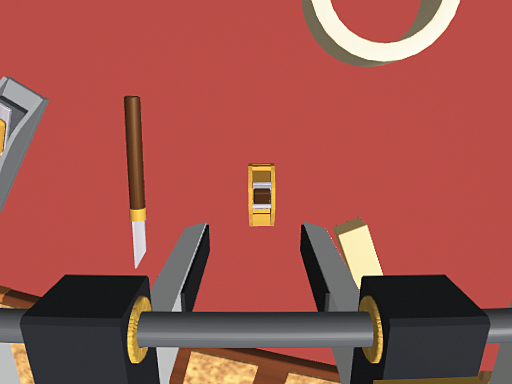

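Plane_50 is at (262,194) and the wood block at (357,255) is well clear.

```bash
python3 wm.py 262 182; python3 -m handwheel '0 0 0 0 -.11 0.02 .1;0 0 0 0 0 0 .1'; python3 wm.py 262 182; python3 go.py 419.7 99.7 110 3.33
```

```text
k 4 [ 248.   163.    27.5   64.  3408. ]
z 0 c [421.2 101.9] size [22.3 53.8] yaw 0.21 near/far end [397.   86.9] [449.2  99.6] [406.4 460.1]
z 0.012 c [418.1 101. ] size [21.3 51.4] yaw 0.21 near/far end [394.9  86.7] [444.9  98.8] [404.3 455.7]
z 0.022 c [415.5 100.3] size [20.5 49.4] yaw 0.21 near/far end [393.2  86.5] [441.2  98.1] [402.6 452. ]
t: 13.88
tool_pos: [0.4239, 0.0955, 0.0881]
tcp_rot: [3.138, 0.001, -2.949]
ft_force: [-0.3, 1.0, -0.7]
finger_gap: 0.0428
k 4 [ 248.   160.5   28.    63.5 3444. ]
z 0 c [421.1 102.2] size [22.7 53.4] yaw 0.192 near/far end [396.9  86.9] [445.3 117.4] [406.2 459.5]
z 0.012 c [417.9 101.2] size [21.7 51. ] yaw 0.192 near/far end [394.7  86.6] [441.  115.8] [404. 455.]
z 0.022 c [415.1 100.4] size [20.8 49. ] yaw 0.192 near/far end [389.5 104. ] [437.4 114.4] [402.2 451.2]
t 13.93 pos [424.1  95.5  88.1] rpy [ 3.138e+00  1.000e-03 -2.949e+00] gap 42.1
turn units [0.02 0.01 0.03] | shift units now [ 0.17  0.25 -1.09] | after turn [ 0.18  0.25 -1.09]
```

```bash
python3 -m handwheel '.1 .3 0 .02 .01 0 .1;.06 0 .8 0 0 0 .1;0 0 .9 0 0 0 .1;0 0 .9 0 0 0 .1;0 0 .9 0 0 0 .1;0 0 .3 0 0 0 .1;0 0 0 0 0 0 .1'
python3 go.py 419.4 101.5 2.5 3.335
```

```text
t: 14.8
tool_pos: [0.4171, 0.1016, 0.0059]
tcp_rot: [3.141, -0.004, -2.948]
ft_force: [0.7, -0.4, 0.3]
finger_gap: 0.042
t 14.8 pos [417.1 101.6   5.9] rpy [ 3.141 -0.004 -2.948] gap 42.0
turn units [ 0.   -0.02  0.  ] | shift units now [-0.11 -0.03  0.17] | after turn [-0.11 -0.03  0.17]
```

```bash
python3 -m handwheel '-.11 0 .17 0 -.02 0 .1;0 0 0 0 0 0 .3;0 0 0 0 0 0 .5;0 0 0 0 0 0 .7;0 0 0 0 0 0 .9;0 0 0 0 0 0 1;0 0 0 0 0 0 1' 30
python3 go.py 419.4 101.5 2.5 3.335
```

```text
t: 15.68
tool_pos: [0.4206, 0.1021, 0.0037]
tcp_rot: [-3.141, 0.003, -2.948]
ft_force: [-0.2, 0.9, 0.3]
finger_gap: 0.0196
t 15.68 pos [420.6 102.1   3.7] rpy [-3.141e+00  3.000e-03 -2.948e+00] gap 19.6
turn units [-0.    0.02  0.  ] | shift units now [ 0.06 -0.02  0.06] | after turn [ 0.06 -0.02  0.06]
```

```bash
python3 -m handwheel '0 0 -.5 0 0 0 1;0 0 -.9 0 0 0 1;0 0 -.9 0 0 0 1;0 0 -.8 0 0 .85 1;0 0 0 0 0 .85 1;0 0 0 0 0 0 1'
python3 go.py 654 180.5 60 3.0766
```

```text
t: 16.42
tool_pos: [0.421, 0.1021, 0.0708]
tcp_rot: [3.141, 0.005, 3.074]
ft_force: [-0.0, -0.1, -1.2]
finger_gap: 0.0196
t 16.43 pos [421.  102.1  70.8] rpy [3.141 0.005 3.074] gap 19.6
turn units [ 0.    0.03 -0.02] | shift units now [-11.35   4.7    0.6 ] | after turn [-11.37   4.67   0.54]
```

```bash
python3 -m handwheel '-.5 .2 0 0 .03 0 1;-.95 .4 0 0 0 0 1;-.95 .4 0 0 0 0 1;-.95 .4 0 0 0 0 1;-.95 .4 0 0 0 0 1;-.95 .4 0 0 0 0 1;-.95 .4 0 0 0 0 1;-.95 .4 0 0 0 0 1;-.95 .4 0 0 0 0 1;-.95 .4 0 0 0 0 1;-.95 .4 0 0 0 0 1;-.4 .1 0 0 0 0 1;0 0 0 0 0 0 1;0 0 0 0 0 0 1'
python3 go.py 654 180.5 60 3.0766
```

```text
t: 18.18
tool_pos: [0.6449, 0.1804, 0.0648]
tcp_rot: [-3.141, -0.007, 3.094]
ft_force: [-0.1, -0.5, -1.6]
finger_gap: 0.0199
t 18.18 pos [644.9 180.4  64.8] rpy [-3.141 -0.007  3.094] gap 19.9
turn units [-0.   -0.05  0.11] | shift units now [-0.45  0.03  0.23] | after turn [-0.45  0.04  0.24]
```

```bash
python3 -m handwheel '-.44 .04 0 0 -.05 .11 1;0 0 .5 0 0 0 1;0 0 .6 0 0 0 1;0 0 .5 0 0 0 1;0 0 .15 0 0 0 1;0 0 0 0 0 0 1'
python3 go.py 654 180.5 24.7 3.0766
```

```text
t: 18.92
tool_pos: [0.6524, 0.1803, 0.0261]
tcp_rot: [-3.141, -0.002, 3.076]
ft_force: [0.1, -0.3, -1.0]
finger_gap: 0.0199
t 18.93 pos [652.4 180.3  26.1] rpy [-3.141e+00 -2.000e-03  3.076e+00] gap 19.9
turn units [-0.   -0.01 -0.  ] | shift units now [-0.08  0.01  0.07] | after turn [-0.08  0.01  0.07]
```

```bash
python3 -m handwheel '-.06 0 .06 0 0 0 1;0 0 .07 0 0 0 1;0 0 .1 0 0 0 1'
python3 go.py 654 180.5 24.7 3.0766
```

```text
t: 19.3
tool_pos: [0.6542, 0.1803, 0.0247]
tcp_rot: [-3.14, -0.002, 3.076]
ft_force: [-8.2, -2.0, 13.3]
finger_gap: 0.0196
t 19.3 pos [654.2 180.3  24.7] rpy [-3.140e+00 -2.000e-03  3.076e+00] gap 19.6
turn units [-0.01 -0.02 -0.  ] | shift units now [ 0.01  0.01 -0.  ] | after turn [ 0.01  0.01 -0.  ]
```

Contact. I'll release, then go for plane_108.

```bash
python3 -m handwheel '0 0 0 0 0 0 1;0 0 0 0 0 0 .55;0 0 0 0 0 0 .4;0 0 0 0 0 0 .3;0 0 0 0 0 0 .2;0 0 0 0 0 0 .1;0 0 -.2 0 0 0 .1;0 0 -.8 0 0 0 .1;0 0 -.8 0 0 0 .1;0 0 -.9 0 0 0 .1;0 0 -.9 0 0 0 .1;0 0 0 0 0 0 0'
python3 go.py 422 -112 110 2.789
python3 - <<'E'
from h import *
s=observe(); im=get_image("wrist"); save("w5",im["color"])
E
```

```text
t: 20.8
tool_pos: [0.6569, 0.1807, 0.1056]
tcp_rot: [3.141, 0.005, 3.076]
ft_force: [0.8, 0.1, 0.2]
finger_gap: 0.0462
t 20.8 pos [656.9 180.7 105.6] rpy [3.141 0.005 3.076] gap 46.2
turn units [0.01 0.03 1.92] | shift units now [ 10.76 -15.37  -0.28] | after turn [  5.97 -17.79  -0.22]
```

View pics/w5.png

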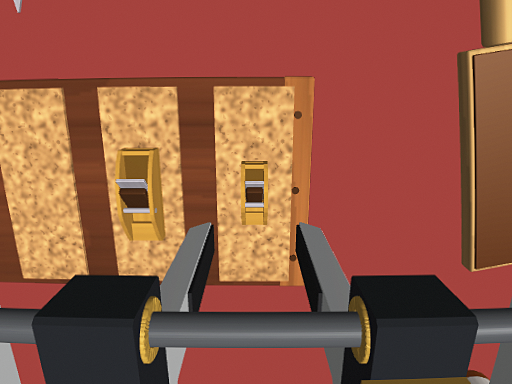

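Plane_50 stands centred on pad 1 (columns 241–269 on pad 214–294). Now moving to plane_108.

```bash
python3 -m handwheel '.4 -.5 0 0 .03 0 0;.64 -.94 -.05 0 0 0 0;.64 -.94 -.05 0 0 0 0;.64 -.94 -.05 0 0 0 0;.64 -.94 -.05 0 0 0 0;.64 -.94 -.05 0 0 0 0;.64 -.94 -.05 0 0 0 0;.64 -.94 -.05 0 0 0 0;.64 -.94 -.05 0 0 0 0;.64 -.94 -.05 0 0 0 -.1;.64 -.94 -.05 0 0 0 -.2;.64 -.94 -.05 0 0 0 -.2;.64 -.94 -.05 0 0 0 -.2;.64 -.94 -.05 0 0 0 -.2;.64 -.94 0 0 0 0 -.2;.64 -.94 0 0 0 0 -.2;.3 -.3 0 0 0 0 -.2;0 0 0 0 0 .9 -.2;0 0 0 0 0 .9 -.2;0 0 0 0 0 0 -.2'
python3 go.py 422 -112 110 2.789
```

```text
t: 23.35
tool_pos: [0.4006, -0.1136, 0.1021]
tcp_rot: [-3.135, -0.04, 2.795]
ft_force: [0.0, 0.1, -0.0]
finger_gap: 0.0566
t 23.35 pos [ 400.6 -113.6  102.1] rpy [-3.135 -0.04   2.795] gap 56.6
turn units [-0.05 -0.27  0.04] | shift units now [-0.96  0.44 -0.44] | after turn [-0.98  0.44 -0.4 ]
```

```bash
python3 -m handwheel '-.9 .4 0 -.05 -.27 .04 -.2;0 0 0 0 0 0 -.2;0 0 0 0 0 0 -.2'
python3 go.py 422 -112 110 2.789
python3 - <<'E'
from h import *
s=observe(); im=get_image("wrist"); save("w6",im["color"])
E
python3 wm.py 262 182; python3 go.py 422 -112 110 2.789
```

```text
t: 23.72
tool_pos: [0.4195, -0.1113, 0.1004]
tcp_rot: [3.141, -0.001, 2.795]
ft_force: [0.3, -1.0, 1.3]
finger_gap: 0.0566
t 23.73 pos [ 419.5 -111.3  100.4] rpy [ 3.141e+00 -1.000e-03  2.795e+00] gap 56.6
turn units [ 0.01 -0.01  0.04] | shift units now [-0.13  0.01 -0.48] | after turn [-0.13  0.01 -0.48]
k 3 [  234.5   130.     45.    130.  10955.5]
z 0 c [ 425.9 -111. ] size [ 37.7 115.7] yaw -0.352 near/far end [377.5 -75. ] [ 480.  -131.6] [380.2 495.9]
z 0.012 c [ 422.6 -109.9] size [ 36.1 110.7] yaw -0.352 near/far end [376.2 -75.4] [ 474.3 -129.6] [379.2 489.9]
z 0.022 c [ 419.8 -108.9] size [ 34.7 106.6] yaw -0.352 near/far end [375.2 -75.8] [ 469.6 -127.9] [378.3 484.9]
t 23.82 pos [ 419.6 -111.5  100.5] rpy [ 3.141e+00 -1.000e-03  2.794e+00] gap 56.1
turn units [ 0.01 -0.    0.03] | shift units now [-0.12  0.02 -0.47] | after turn [-0.12  0.02 -0.47]
```

View pics/w6.png

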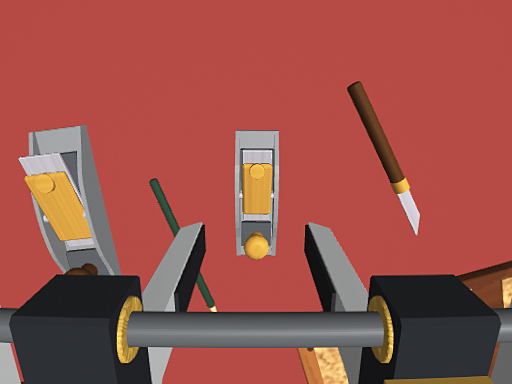

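```bash
python3 -m handwheel '-.12 .05 .5 0 0 .03 -.2;0 0 .9 0 0 0 -.2;0 0 .9 0 0 0 -.1;0 0 .9 0 0 0 0;0 0 .9 0 0 0 0;0 0 .4 0 0 0 0;0 0 0 0 0 0 0'
python3 go.py 422.3 -110.5 3.5 2.7896
```

```text
t: 24.7
tool_pos: [0.4212, -0.111, 0.005]
tcp_rot: [3.14, -0.003, 2.79]
ft_force: [0.7, -0.5, -0.0]
finger_gap: 0.0469
t 24.7 pos [ 421.2 -111.     5. ] rpy [ 3.14e+00 -3.00e-03  2.79e+00] gap 46.9
turn units [ 0.01 -0.02 -0.  ] | shift units now [-0.04  0.04  0.08] | after turn [-0.04  0.04  0.08]
```

```bash
python3 -m handwheel '-.04 .04 .08 0 0 0 .1;0 0 0 0 0 0 .3;0 0 0 0 0 0 .5;0 0 0 0 0 0 .7;0 0 0 0 0 0 1;0 0 0 0 0 0 1' 45
python3 go.py 422.3 -110.5 3.5 2.7896
python3 -m handwheel '0 0 -.5 0 0 0 1;0 0 -.9 0 0 0 1;0 0 -.9 0 0 0 1;0 0 -.8 0 0 -.9 1;0 0 0 0 0 -.9 1;0 0 0 0 0 -.1 1;0 0 0 0 0 0 1'
python3 go.py 641.6 4.9 60 3.0766
```

```text
t: 25.45
tool_pos: [0.4231, -0.1109, 0.0044]
tcp_rot: [3.141, -0.0, 2.79]
ft_force: [0.8, -0.8, -1.8]
finger_gap: 0.0338
t 25.45 pos [ 423.1 -110.9    4.4] rpy [ 3.141 -0.     2.79 ] gap 33.8
turn units [ 0. -0.  0.] | shift units now [0.04 0.   0.04] | after turn [0.04 0.   0.04]
t: 26.32
tool_pos: [0.4213, -0.1097, 0.0698]
tcp_rot: [3.139, -0.003, 3.081]
ft_force: [0.2, 0.3, -4.4]
finger_gap: 0.0341
t 26.32 pos [ 421.3 -109.7   69.8] rpy [ 3.139e+00 -3.000e-03  3.081e+00] gap 34.1
turn units [ 0.02 -0.02  0.03] | shift units now [-10.65   6.39   0.47] | after turn [-10.62   6.43   0.49]
```

```bash
python3 -m handwheel '-.5 .3 0 0.02 -.02 0.03 1;-.95 .58 0 0 0 0 1;-.95 .58 0 0 0 0 1;-.95 .58 0 0 0 0 1;-.95 .58 0 0 0 0 1;-.95 .58 0 0 0 0 1;-.95 .58 0 0 0 0 1;-.95 .58 0 0 0 0 1;-.95 .58 0 0 0 0 1;-.95 .58 0 0 0 0 1;-.6 .4 0 0 0 0 1;-.3 .1 0 0 0 0 1;0 0 0 0 0 0 1;0 0 0 0 0 0 1'
python3 go.py 642.3 4.5 60 3.0766
```

```text
t: 28.08
tool_pos: [0.6371, 0.0062, 0.0628]
tcp_rot: [3.14, -0.008, 3.065]
ft_force: [1.5, -0.9, -3.5]
finger_gap: 0.0336
t 28.07 pos [637.1   6.2  62.8] rpy [ 3.14  -0.008  3.065] gap 33.6
turn units [ 0.01 -0.05 -0.08] | shift units now [-0.27 -0.06  0.14] | after turn [-0.27 -0.07  0.14]
```

```bash
python3 -m handwheel '-.27 -.06 0 0 -.05 -.08 1;0 0 .5 0 0 0 1;0 0 .6 0 0 0 1;0 0 .4 0 0 0 1;0 0 .1 0 0 0 1;0 0 0 0 0 0 1'
python3 go.py 642.3 4.5 25.4 3.0766
```

```text
t: 28.82
tool_pos: [0.6411, 0.0038, 0.0276]
tcp_rot: [3.14, -0.002, 3.076]
ft_force: [0.2, 0.4, -3.5]
finger_gap: 0.0337
t 28.82 pos [641.1   3.8  27.6] rpy [ 3.140e+00 -2.000e-03  3.076e+00] gap 33.7
turn units [ 0.01 -0.02 -0.  ] | shift units now [-0.06  0.04  0.11] | after turn [-0.06  0.04  0.11]
```

```bash
python3 -m handwheel '-.05 .04 .07 0 0 0 1;0 0 .07 0 0 0 1;0 0 .07 0 0 0 1;0 0 .08 0 0 0 1'
python3 go.py 642.3 4.5 25.4 3.0766
```

```text
t: 29.32
tool_pos: [0.6428, 0.0046, 0.0254]
tcp_rot: [3.14, -0.003, 3.077]
ft_force: [-5.8, 0.4, 7.7]
finger_gap: 0.0335
t 29.32 pos [642.8   4.6  25.4] rpy [ 3.140e+00 -3.000e-03  3.077e+00] gap 33.5
turn units [ 0.01 -0.02  0.  ] | shift units now [ 0.03 -0.01 -0.  ] | after turn [ 0.03 -0.01 -0.  ]
```

```bash
python3 -m handwheel '0 0 .03 0 0 0 1;0 0 0 0 0 0 .25;0 0 0 0 0 0 .15;0 0 0 0 0 0 .05;0 0 0 0 0 0 -.1;0 0 0 0 0 0 -.2;0 0 -.2 0 0 0 -.2;0 0 -.8 0 0 0 -.2;0 0 -.8 0 0 0 -.2;0 0 -.9 0 0 0 -.2;0 0 -.9 0 0 0 -.2;0 0 0 0 0 0 -.2'
python3 go.py 387 -263 110 2.911
python3 - <<'E'
from h import *
s=observe(); im=get_image("wrist"); save("w7",im["color"])
E
```

```text
t: 30.82
tool_pos: [0.6467, 0.0039, 0.1067]
tcp_rot: [3.141, 0.008, 3.077]
ft_force: [0.3, -0.5, -0.3]
finger_gap: 0.0562
t 30.82 pos [646.7   3.9 106.7] rpy [3.141 0.008 3.077] gap 56.2
turn units [0.01 0.05 1.1 ] | shift units now [ 12.09 -14.16  -0.26] | after turn [  9.59 -15.96  -0.16]
```

View pics/w7.png

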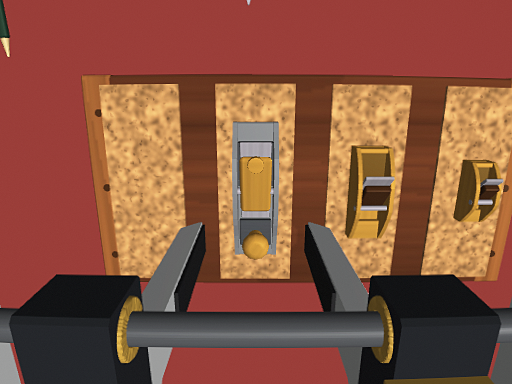

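Plane_108 is centred on pad 3 (columns 233–278 on 215–296). Last is plane_150.

```bash
python3 -m handwheel '.4 -.5 0 0 .05 0 -.2;.77 -.94 -.05 0 0 0 -.2;.77 -.94 -.05 0 0 0 -.2;.77 -.94 -.05 0 0 0 -.2;.77 -.94 -.05 0 0 0 -.2;.77 -.94 -.05 0 0 0 -.2;.77 -.94 -.05 0 0 0 -.2;.77 -.94 -.05 0 0 0 -.2;.77 -.94 -.05 0 0 0 -.3;.77 -.94 -.05 0 0 0 -.3;.77 -.94 0 0 0 0 -.4;.77 -.94 0 0 0 0 -.4;.77 -.94 0 0 0 0 -.4;.77 -.94 0 0 0 0 -.4;.4 -.6 0 0 0 0 -.4;.2 -.3 0 0 0 0 -.4;0 0 0 0 0 .55 -.4;0 0 0 0 0 .55 -.4;0 0 0 0 0 0 -.4'
python3 go.py 387 -263 110 2.911
```

```text
t: 33.25
tool_pos: [0.3831, -0.2608, 0.1013]
tcp_rot: [3.134, -0.035, 2.904]
ft_force: [0.6, -0.8, -0.1]
finger_gap: 0.0656
t 33.25 pos [ 383.1 -260.8  101.3] rpy [ 3.134 -0.035  2.904] gap 65.6
turn units [ 0.05 -0.23 -0.05] | shift units now [-0.2  -0.06 -0.44] | after turn [-0.21 -0.06 -0.44]
```

```bash
python3 -m handwheel '-.2 -.06 -.2 .05 -.23 -.05 -.4;0 0 0 0 0 0 -.4;0 0 0 0 0 0 -.4'
python3 - <<'E'
from h import *
s=observe(); im=get_image("wrist"); save("w8",im["color"])
E
python3 wm.py 262 182; python3 go.py 387 -263 110 2.911
```

```text
t: 33.62
tool_pos: [0.3873, -0.2628, 0.1053]
tcp_rot: [-3.141, 0.002, 2.915]
ft_force: [-0.2, -0.3, 0.5]
finger_gap: 0.0657
k 1 [  228.5    98.5    58.    175.  19205.5]
z 0 c [ 390.  -260.6] size [ 49.3 156.8] yaw -0.236 near/far end [ 319.  -220.6] [ 465.7 -281.3] [361.8 518.6]
z 0.012 c [ 386.8 -259.9] size [ 47.2 150.2] yaw -0.236 near/far end [ 309.2 -261.2] [ 459.2 -279.7] [361.7 511.9]
z 0.022 c [ 384.  -259.3] size [ 45.5 144.7] yaw -0.236 near/far end [ 309.3 -260.6] [ 453.8 -278.4] [361.7 506.4]
t 33.73 pos [ 387.3 -262.8  105.3] rpy [-3.141e+00  2.000e-03  2.914e+00] gap 65.6
turn units [-0.    0.01  0.02] | shift units now [ 0.01 -0.01 -0.23] | after turn [ 0.01 -0.01 -0.23]
```

View pics/w8.png

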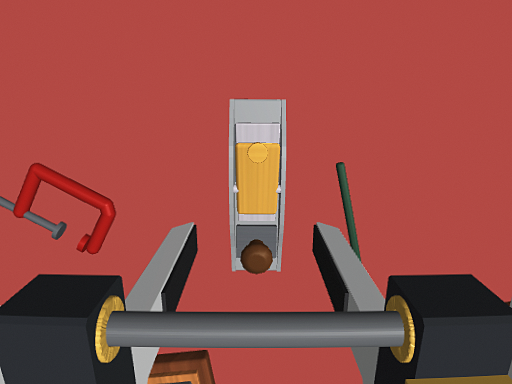

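```bash
python3 -m handwheel '0 .08 .6 0 0 .02 -.3;0 0 .9 0 0 0 -.3;0 0 .9 0 0 0 -.3;0 0 .9 0 0 0 -.3;0 0 .9 0 0 0 -.3;0 0 .5 0 0 0 -.3;0 0 .1 0 0 0 -.3;0 0 0 0 0 0 -.3'
python3 go.py 386.8 -261 4 2.9076
```

```text
t: 34.72
tool_pos: [0.3868, -0.2595, 0.0023]
tcp_rot: [3.14, -0.001, 2.912]
ft_force: [-0.2, 0.1, -0.3]
finger_gap: 0.061
t 34.73 pos [ 386.8 -259.5    2.3] rpy [ 3.140e+00 -1.000e-03  2.912e+00] gap 61.0
turn units [ 0.01 -0.01  0.03] | shift units now [-0.02 -0.07 -0.08] | after turn [-0.02 -0.07 -0.08]
```

```bash
python3 -m handwheel '0 -.04 -.1 0 0 0.02 -.1;0 0 0 0 0 0 0;0 0 0 0 0 0 .1;0 0 0 0 0 0 .4;0 0 0 0 0 0 .8;0 0 0 0 0 0 1;0 0 0 0 0 0 1' 58
python3 go.py 386.8 -261 4 2.9076
python3 -m handwheel '0 0 -.4 0 0 0 1;0 0 -.8 0 0 0 1;0 0 -.9 0 0 0 1;0 0 -.9 0 0 -.55 1;0 0 -.2 0 0 -.55 1;0 0 0 0 0 0 1;0 0 0 0 0 0 1'
python3 go.py 636.4 -83.2 60 3.0766
```

```text
t: 35.6
tool_pos: [0.3874, -0.2612, 0.0058]
tcp_rot: [-3.141, 0.001, 2.908]
ft_force: [1.1, -0.2, -1.3]
finger_gap: 0.0434
t 35.6 pos [ 387.4 -261.2    5.8] rpy [-3.141e+00  1.000e-03  2.908e+00] gap 43.4
turn units [-0.    0.01  0.01] | shift units now [0.03 0.   0.09] | after turn [0.03 0.   0.09]
t: 36.48
tool_pos: [0.385, -0.2584, 0.0729]
tcp_rot: [3.138, -0.003, 3.077]
ft_force: [-0.5, -0.0, -6.2]
finger_gap: 0.0434
t 36.48 pos [ 385.  -258.4   72.9] rpy [ 3.138e+00 -3.000e-03  3.077e+00] gap 43.4
turn units [ 0.02 -0.02 -0.  ] | shift units now [-11.98   9.56   0.65] | after turn [-11.97   9.56   0.64]
```

```bash
python3 -m handwheel '-.4 .3 0 .02 -.02 0 1;-.9 .72 0 0 0 0 1;-.9 .72 0 0 0 0 1;-.9 .72 0 0 0 0 1;-.9 .72 0 0 0 0 1;-.9 .72 0 0 0 0 1;-.9 .72 0 0 0 0 1;-.9 .72 0 0 0 0 1;-.9 .72 0 0 0 0 1;-.9 .72 0 0 0 0 1;-.9 .72 0 0 0 0 1;-.9 .72 0 0 0 0 1;-.7 .5 0 0 0 0 1;-.3 .2 0 0 0 0 1;0 0 0 0 0 0 1;0 0 0 0 0 0 1'
python3 go.py 636.4 -83.2 60 3.0766
python3 - <<'E'
from h import *
s=observe(); im=get_image("wrist"); save("w9",im["color"])
E
```

```text
t: 38.48
tool_pos: [0.6298, -0.0812, 0.0637]
tcp_rot: [3.134, -0.013, 3.07]
ft_force: [0.2, 1.0, -6.1]
finger_gap: 0.0435
t 38.48 pos [629.8 -81.2  63.7] rpy [ 3.134 -0.013  3.07 ] gap 43.5
turn units [ 0.05 -0.08 -0.04] | shift units now [-0.34 -0.08  0.18] | after turn [-0.34 -0.08  0.19]
```

View pics/w9.png

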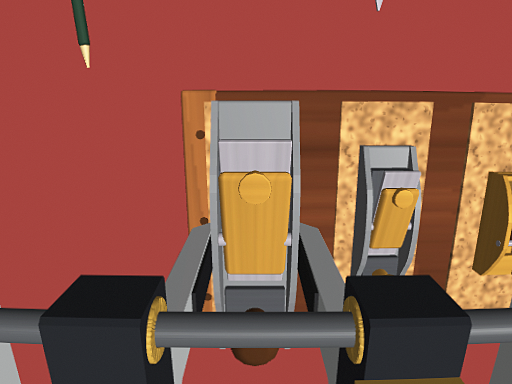

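```bash
python3 -m handwheel '-.34 -.08 0 .05 -.08 -.04 1;0 0 .5 0 0 0 1;0 0 .5 0 0 0 1;0 0 .4 0 0 0 1;0 0 .1 0 0 0 1;0 0 0 0 0 0 1'
python3 go.py 636.4 -83.2 26.8 3.0766
```

```text
t: 39.28
tool_pos: [0.6354, -0.0842, 0.0306]
tcp_rot: [3.142, -0.002, 3.075]
ft_force: [0.2, -0.2, -5.7]
finger_gap: 0.0435
t 39.27 pos [635.4 -84.2  30.6] rpy [ 3.142e+00 -2.000e-03  3.075e+00] gap 43.5
turn units [ 0.   -0.01 -0.01] | shift units now [-0.05  0.05  0.19] | after turn [-0.04  0.05  0.19]
```

```bash
python3 -m handwheel '-.05 .05 .08 0 0 0 1;0 0 .08 0 0 0 1;0 0 .08 0 0 0 1;0 0 .08 0 0 0 1'
python3 go.py 636.4 -83.2 26.8 3.0766
```

```text
t: 39.78
tool_pos: [0.6374, -0.0834, 0.0268]
tcp_rot: [-3.141, -0.001, 3.075]
ft_force: [-9.5, 0.5, 10.8]
finger_gap: 0.0436
t 39.77 pos [637.4 -83.4  26.8] rpy [-3.141e+00 -1.000e-03  3.075e+00] gap 43.6
turn units [-0.   -0.01 -0.01] | shift units now [0.05 0.01 0.  ] | after turn [0.05 0.01 0.  ]
```

```bash
python3 -m handwheel '0 0 .03 0 0 0 1;0 0 0 0 0 0 .05;0 0 0 0 0 0 -.05;0 0 0 0 0 0 -.15;0 0 0 0 0 0 -.25;0 0 0 0 0 0 -.3;0 0 -.2 0 0 0 -.3;0 0 -.6 0 0 0 -.3;0 0 -.8 0 0 0 -.3;0 0 -.9 0 0 0 -.3;0 0 -.9 0 0 0 -.3;0 0 -.9 0 0 0 -.3;0 0 -.9 0 0 0 -.3;0 0 0 0 0 0 -.3'
python3 - <<'E'
from h import *
s=observe(); im=get_image("wrist"); save("w10",im["color"])
E
python3 -m handwheel '0 -.9 0 0 0 0 -.3;0 -.9 0 0 0 0 -.3;.9 -.9 0 0 0 0 -.3;.9 -.9 0 0 0 0 -.3;.9 -.9 0 0 0 0 -.3;.9 -.9 0 0 0 0 -.3;.9 -.9 0 0 0 0 -.3;.9 -.9 0 0 0 0 -.3;.9 -.9 0 0 0 0 -.3;.9 -.9 0 0 0 0 -.3;.9 -.9 0 0 0 0 -.3;0 0 0 0 0 0 -.3'
python3 - <<'E'
from h import *
im=get_image("top"); np.save("topf.npy",im,allow_pickle=True)
save("topf",cv2.resize(im["color"][130:220,190:340],None,fx=5,fy=5,interpolation=cv2.INTER_CUBIC))
E
```

```text
t: 41.52
tool_pos: [0.6418, -0.0846, 0.1444]
tcp_rot: [-3.138, 0.012, 3.075]
ft_force: [0.2, -1.0, 0.9]
finger_gap: 0.061
t: 43.08
tool_pos: [0.452, -0.2878, 0.1333]
tcp_rot: [3.139, -0.004, 3.065]
ft_force: [0.7, 0.3, -0.5]
finger_gap: 0.0611
```

View pics/w10.png

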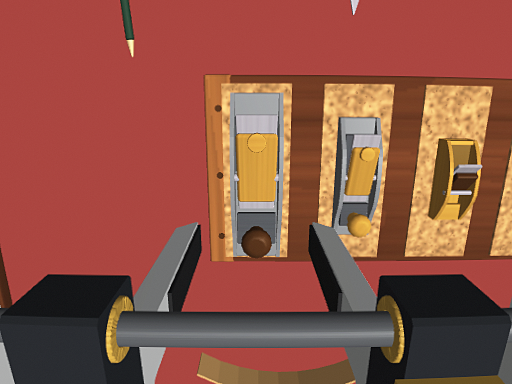

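View pics/topf.png

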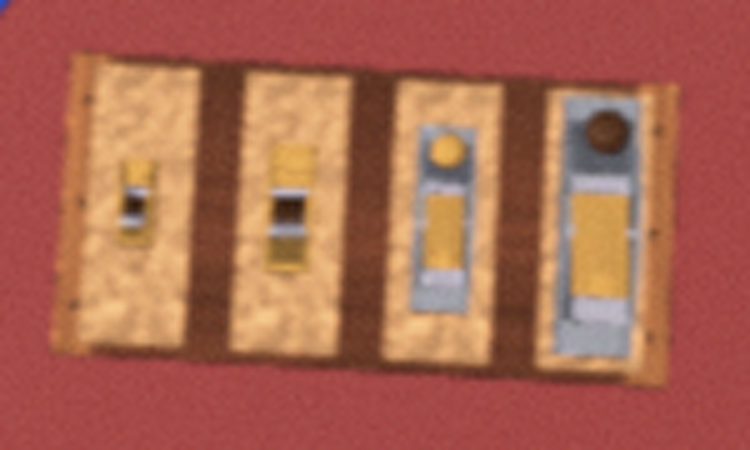

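In the final top crop, plane and pad centres agree within 5 crop px, about 3 mm:

| Pad | Plane | Plane centre (px) | Pad centre (px) |
|---|---|---|---|
| 1 | plane_50 | (137,203) | (139,205) |
| 2 | plane_74 | (290,208) | (291,213) |
| 3 | plane_108 | (443,218) | (442,221) |
| 4 | plane_150 | (598,226) | (595,229) |

All are aligned with their pads, and the arm is clear.

```bash
python3 -m handwheel '0 0 0 0 0 0 -.3;0 0 0 0 0 0 -.3'; python3 -c "
from plant import *
print(sign_off())"
```

```text
t: 43.38
tool_pos: [0.4531, -0.2868, 0.133]
tcp_rot: [3.139, -0.004, 3.066]
ft_force: [0.1, 0.1, -0.2]
finger_gap: 0.0612
the job is handed in; nothing more can be done
None
```

All four planes are on the rest in order of size and the job is handed in, at 43.4 s of the 96 s allowed. The oilstone is at the rest's right (-y) end, so plane_150 is on pad 4, plane_108 on pad 3, plane_74 on pad 2 and plane_50 on pad 1. Each plane was lowered until the wrist force showed contact with the cork, then released.

**Last checks:** The final top view showed each plane within about 3 mm of its pad's middle. By eye they were lined up with the pads and flat; I did not measure the final angles or tilt. The gripper was clear, with no significant wrist force.

**Disagreements:** The top and wrist cameras differed by about 2–3 mm in y, on the pads and on some of the planes, so I aimed at values in between. No check failed.

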